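# Count two dropper bottles into the bench tray

## Task

For the next typing run, stand exactly two of the three small black-capped dropper bottles upright in the shallow empty tray. It does not matter which two; leave the third standing where it is on the bench.

Things in the scene. Friction and masses are not known exactly. Their poses are not given: they have to be found in the camera images.
- bottle_a: small white dropper bottle, one of three alike: round body 30 mm in diameter and 52 mm tall, then a shoulder, a black cap 21 mm wide from 58 to 70 mm and a black nozzle to 82 mm overall; 28 to 56 g, closed. It stands upright on the bench, more than 60 mm from its neighbours centre to centre. Origin: centre of its underside, z up along the bottle.
- bottle_b: small white dropper bottle, one of three alike: round body 30 mm in diameter and 52 mm tall, then a shoulder, a black cap 21 mm wide from 58 to 70 mm and a black nozzle to 82 mm overall; 28 to 56 g, closed. It stands upright on the bench, more than 60 mm from its neighbours centre to centre. Origin: centre of its underside, z up along the bottle.
- bottle_c: small white dropper bottle, one of three alike: round body 30 mm in diameter and 52 mm tall, then a shoulder, a black cap 21 mm wide from 58 to 70 mm and a black nozzle to 82 mm overall; 28 to 56 g, closed. It stands upright on the bench, more than 60 mm from its neighbours centre to centre. Origin: centre of its underside, z up along the bottle.
- tray: shallow open white plastic tray, 190 x 130 mm outside and 20 mm high, walls and floor 5 mm thick (inside 180 x 120 mm), fixed to the bench, empty. It stands to the left or to the right of the bottles; a tube rack stands on the other side. Origin: centre of its underside on the bench; x along its long side, y along its short side, z up.

How it is judged:
On the way, in this order (a step that is already met when the one before it is completed fails the run):
1. a first dropper bottle stands released in the tray (((x of bottle_a in the frame of tray between -0.078 and 0.078 m and y of bottle_a in the frame of tray between -0.048 and 0.048 m and z of bottle_a in the frame of tray below 0.015 m and angle between bottle_a's own z axis and vertical below 0.2 rad and linear speed of bottle_a below 0.03 m/s and contact force between bottle_a and the fingers below 0.05 N) or (x of bottle_b in the frame of tray between -0.078 and 0.078 m and y of bottle_b in the frame of tray between -0.048 and 0.048 m and z of bottle_b in the frame of tray below 0.015 m and angle between bottle_b's own z axis and vertical below 0.2 rad and linear speed of bottle_b below 0.03 m/s and contact force between bottle_b and the fingers below 0.05 N) or (x of bottle_c in the frame of tray between -0.078 and 0.078 m and y of bottle_c in the frame of tray between -0.048 and 0.048 m and z of bottle_c in the frame of tray below 0.015 m and angle between bottle_c's own z axis and vertical below 0.2 rad and linear speed of bottle_c below 0.03 m/s and contact force between bottle_c and the fingers below 0.05 N))), for 0.2 s.
2. a second dropper bottle stands released in the tray ((((x of bottle_a in the frame of tray between -0.078 and 0.078 m and y of bottle_a in the frame of tray between -0.048 and 0.048 m and z of bottle_a in the frame of tray below 0.015 m and angle between bottle_a's own z axis and vertical below 0.2 rad and linear speed of bottle_a below 0.03 m/s and contact force between bottle_a and the fingers below 0.05 N) and (x of bottle_b in the frame of tray between -0.078 and 0.078 m and y of bottle_b in the frame of tray between -0.048 and 0.048 m and z of bottle_b in the frame of tray below 0.015 m and angle between bottle_b's own z axis and vertical below 0.2 rad and linear speed of bottle_b below 0.03 m/s and contact force between bottle_b and the fingers below 0.05 N)) or ((x of bottle_a in the frame of tray between -0.078 and 0.078 m and y of bottle_a in the frame of tray between -0.048 and 0.048 m and z of bottle_a in the frame of tray below 0.015 m and angle between bottle_a's own z axis and vertical below 0.2 rad and linear speed of bottle_a below 0.03 m/s and contact force between bottle_a and the fingers below 0.05 N) and (x of bottle_c in the frame of tray between -0.078 and 0.078 m and y of bottle_c in the frame of tray between -0.048 and 0.048 m and z of bottle_c in the frame of tray below 0.015 m and angle between bottle_c's own z axis and vertical below 0.2 rad and linear speed of bottle_c below 0.03 m/s and contact force between bottle_c and the fingers below 0.05 N)) or ((x of bottle_b in the frame of tray between -0.078 and 0.078 m and y of bottle_b in the frame of tray between -0.048 and 0.048 m and z of bottle_b in the frame of tray below 0.015 m and angle between bottle_b's own z axis and vertical below 0.2 rad and linear speed of bottle_b below 0.03 m/s and contact force between bottle_b and the fingers below 0.05 N) and (x of bottle_c in the frame of tray between -0.078 and 0.078 m and y of bottle_c in the frame of tray between -0.048 and 0.048 m and z of bottle_c in the frame of tray below 0.015 m and angle between bottle_c's own z axis and vertical below 0.2 rad and linear speed of bottle_c below 0.03 m/s and contact force between bottle_c and the fingers below 0.05 N)))), for 0.2 s.
At the end, for the whole second after the job is handed in: Exactly two of the three dropper bottles stand in the tray, on its floor between its walls, upright within 0.2 rad (11 degrees), released and at rest; the third stands upright within 0.2 rad, no more than 20 mm from where it was at the start ((((x of bottle_a in the frame of tray between -0.078 and 0.078 m and y of bottle_a in the frame of tray between -0.048 and 0.048 m and z of bottle_a in the frame of tray below 0.015 m and angle between bottle_a's own z axis and vertical below 0.2 rad and linear speed of bottle_a below 0.03 m/s and contact force between bottle_a and the fingers below 0.05 N) and (x of bottle_b in the frame of tray between -0.078 and 0.078 m and y of bottle_b in the frame of tray between -0.048 and 0.048 m and z of bottle_b in the frame of tray below 0.015 m and angle between bottle_b's own z axis and vertical below 0.2 rad and linear speed of bottle_b below 0.03 m/s and contact force between bottle_b and the fingers below 0.05 N) and (distance of bottle_c from where it was at the start of the episode below 0.02 m and angle between bottle_c's own z axis and vertical below 0.2 rad)) or ((x of bottle_a in the frame of tray between -0.078 and 0.078 m and y of bottle_a in the frame of tray between -0.048 and 0.048 m and z of bottle_a in the frame of tray below 0.015 m and angle between bottle_a's own z axis and vertical below 0.2 rad and linear speed of bottle_a below 0.03 m/s and contact force between bottle_a and the fingers below 0.05 N) and (x of bottle_c in the frame of tray between -0.078 and 0.078 m and y of bottle_c in the frame of tray between -0.048 and 0.048 m and z of bottle_c in the frame of tray below 0.015 m and angle between bottle_c's own z axis and vertical below 0.2 rad and linear speed of bottle_c below 0.03 m/s and contact force between bottle_c and the fingers below 0.05 N) and (distance of bottle_b from where it was at the start of the episode below 0.02 m and angle between bottle_b's own z axis and vertical below 0.2 rad)) or ((x of bottle_b in the frame of tray between -0.078 and 0.078 m and y of bottle_b in the frame of tray between -0.048 and 0.048 m and z of bottle_b in the frame of tray below 0.015 m and angle between bottle_b's own z axis and vertical below 0.2 rad and linear speed of bottle_b below 0.03 m/s and contact force between bottle_b and the fingers below 0.05 N) and (x of bottle_c in the frame of tray between -0.078 and 0.078 m and y of bottle_c in the frame of tray between -0.048 and 0.048 m and z of bottle_c in the frame of tray below 0.015 m and angle between bottle_c's own z axis and vertical below 0.2 rad and linear speed of bottle_c below 0.03 m/s and contact force between bottle_c and the fingers below 0.05 N) and (distance of bottle_a from where it was at the start of the episode below 0.02 m and angle between bottle_a's own z axis and vertical below 0.2 rad)))); the robot touches nothing.
It also fails if it takes over 53 s, if anything falls off the work surface, if the arm or the gripper's body presses on something with over 40 N, if the wrist force passes 120 N, or if a joint passes its speed limit or range.

## Robot

A 6-joint arm with a two-finger parallel gripper is mounted at the origin on the work surface. World frame = base frame: x ahead of the robot, y to its left, z up, the work surface at z = 0. Lengths are in m, angles in rad, forces in N, time in s.
With the tool pointing down it reaches from about 0.425 to 0.95 m from the base axis. Payload 3.5 kg.
Tool frame: the origin (TCP) lies at the very end of the fingers, on their centre line; the grasp point (between the pads) lies 19 mm behind it; y points along the fingers, z is the direction in which the jaws open and shut, and the axes are right-handed (so a half turn about y gives the same grasp; the last joint's range is limited). The gripper opens to 85 mm and grips with 20 to 120 N. Pads are 22 mm wide; open, the fingers measure 114 mm over their backs; the gripper's body (76 mm by 85 mm) begins 54 mm behind the grasp point. The pads swing forward as they close: fully open they stand 13 mm farther back than shut.
Start: joints at [1.198, 0.286, 1.577, -0, 1.279, -0.15], TCP at [0.149, 0.658, 0.231] pointing down, gripper open.
Joint ranges: [-2.77, 2.77], [-0.9, 2.22], [0.21, 2.48], [-1.53, 4.67], [0.24, 2.81], [-2.84, 2.84]. Speed limits (rad/s): [2.79, 2.79, 3.14, 3.14, 3.14, 3.14].

## Interface

Orientations are given as a unit quaternion [x, y, z, w].
In Python, from plant import ctrl, cams gives the robot as it stands.
- The arm moves only by the tool play_rows, never from a script. Its argument "steps" is a list of rows, each an object of numbers: "claw": the finger opening in cm, from 0 to 8.54; "tx", "ty", "tz": the shift along the tool's x, y, z in cm; "ax", "ay", "az": the turn, a rotation vector about the tool's x, y, z in degrees. A call has 1 to 12 rows; each row is the pose to reach, as a shift and turn from the pose commanded when the call began, along the tool's axes at that moment; what a row does not reach only later rows make up. A row lasts 1/12 s, in which the tool goes at most 41.7 mm and 7.16 degrees, less where a joint would pass 70% of its speed; a pose out of reach is approached as far as the arm can. A call with a gripper value outside its range is refused whole. The fingers move at their own pace and stop on an object; "grip_force" is the grip in N (left out, the last holds). Time passes only in rows, so rows that repeat a pose let the fingers close. It gives the time, the measured TCP pose, the force and the opening at its end, in the units of the state.
- ctrl.get_state(): the state, without advancing time (a new reading comes with each control period).
- cams.read_camera(name): name is "side" or "top"; returns (picture, depth): 384x512x3 uint8, blue, green, red; 384x512 float32, m along the optical axis (not along the pixel's ray), 0 where there is no reading.
- cams.camera_model(name): a dict with "intrinsics" (3x3 intrinsics, pixels), "rvec" (rotation vector, rad) and "tvec" (3), from world to camera coordinates, as OpenCV has them. Camera axes: x right, y down, z forward; pixel columns grow to the right and rows downward; lengths in m; the calibration is good to about 2 mm. A picture is of the moment at which its call begins. camera_model takes no time and is no camera call.
- ctrl.sign_off(): hands the job in, once; it reports no verdict.
The state is a dict: "time": time; "qpos": joint angles; "dq": joint speeds; "joint_efforts": joint torques, N m; "eef_pos": TCP position; "tcp_rot": TCP orientation; "contact_force": force on the tool from outside, world axes, zero at the start; "wrist_torque": the same for the moment, N m; "opening": opening from 0.0 (shut) to 1.0 (fully open).
Only numpy, scipy, OpenCV 4.12 (cv2) and the standard library are available. Lean on these libraries where they do the work, as an engineer would, in place of code of your own. Each camera call takes 0.05 s, during which the arm holds its last target.

## Working session

There is one attempt and no reset: what is moved stays moved. The work goes in short steps, Python scripts to look and compute and a tool call to move; the robot and the scene stay as the last step left them, time stands still between calls to the robot, and variables do not carry over. Pictures are saved under pics/ and viewed, and the job is handed in when it is done.

Besides the shell and the picture viewer there is one more tool, called after "Emit:" as name(argument=value, ...), one argument or row to a line, values as JSON. play_rows: Moves the arm, as the interface text tells. Its arguments: {"type":"object","properties":{"steps":{"type":"array","items":{"type":"object","properties":{"claw":{"type":"number"},"tx":{"type":"number"},"ty":{"type":"number"},"tz":{"type":"number"},"ax":{"type":"number"},"ay":{"type":"number"},"az":{"type":"number"}}}},"grip_force":{"type":"number"}},"required":["steps"]}

```bash
mkdir -p pics; ls; cat > h.py <<'E'
import numpy as np, cv2
from scipy.spatial.transform import Rotation as R
from plant import ctrl, cams
def cam(n):
    m=cams.camera_model(n); K=np.array(m["intrinsics"]); Rm=cv2.Rodrigues(np.array(m["rvec"],float))[0]; t=np.array(m["tvec"],float).ravel()
    return K,Rm,t
def ray(n,u,v,z):
    K,Rm,t=cam(n); c=-Rm.T@t; d=Rm.T@np.linalg.solve(K,[u,v,1.]); return c+d*(z-c[2])/d[2]
def cloud(n,D):
    K,Rm,t=cam(n); v,u=np.mgrid[:D.shape[0],:D.shape[1]]
    p=np.stack([(u-K[0,2])/K[0,0]*D,(v-K[1,2])/K[1,1]*D,D],-1)
    return (p-t)@Rm
def proj(n,p):
    K,Rm,t=cam(n); q=K@(Rm@np.asarray(p,float)+t); return q[:2]/q[2]
E
python3 - <<'E'
from h import *
for n in("top","side"):
    I,D=cams.read_camera(n); cv2.imwrite(f"pics/{n}0.png",I); np.save(n+"0.npy",D)
    K,Rm,t=cam(n); print(n,K.round(1).tolist(),(-Rm.T@t).round(3),Rm.round(2).tolist())
s=ctrl.get_state(); print({k:np.round(v,3).tolist() for k,v in s.items()})
print(R.from_quat(s["tcp_rot"]).as_matrix().round(3))
E
```

```text
pics
top [[416.7, 0.0, 247.3], [0.0, 416.7, 202.2], [0.0, 0.0, 1.0]] [ 0.433 -0.011  0.883] [[-0.03, -1.0, -0.01], [-0.99, 0.03, -0.17], [0.17, 0.0, -0.99]]
side [[478.9, 0.0, 257.2], [0.0, 478.9, 187.5], [0.0, 0.0, 1.0]] [ 0.221 -0.545  0.652] [[0.83, -0.56, -0.01], [-0.39, -0.56, -0.73], [0.41, 0.61, -0.68]]
{'time': 0.1, 'qpos': [1.198, 0.287, 1.578, -0.0, 1.279, -0.15], 'dq': [0.002, -0.001, -0.004, 0.001, -0.002, -0.001], 'joint_efforts': [0.0, -40.729, -29.37, -0.0, 0.003, 0.0], 'eef_pos': [0.149, 0.658, 0.23], 'tcp_rot': [0.703, -0.079, 0.078, -0.702], 'contact_force': [-0.537, 0.554, 0.114], 'wrist_torque': [0.012, -0.005, -0.026], 'opening': 0.998}
[[ 0.975 -0.001  0.221]
 [-0.221 -0.002  0.975]
 [-0.    -1.    -0.002]]
```

View pics/top0.png

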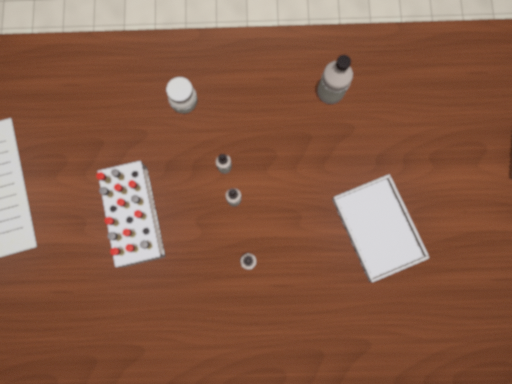

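View pics/side0.png

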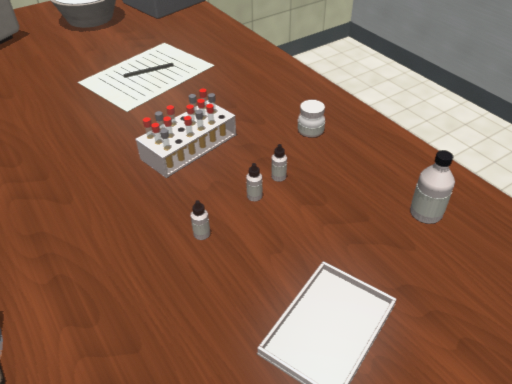

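The top view shows three bottles at about (223,160), (233,196) and (248,262). The tray is at (381,228), on the robot's right (-y), and the rack is at (130,215). Next I'll measure these in world coordinates.

```bash
python3 - <<'E'
from h import *
for n in("top","side"):
    I=cv2.imread(f"pics/{n}0.png"); D=np.load(n+"0.npy"); P=cloud(n,D)
    hsv=cv2.cvtColor(I,cv2.COLOR_BGR2HSV)
    # tray
    w=((hsv[...,1]<60)&(hsv[...,2]>130)&(abs(P[...,2]-.012)<.022)&(P[...,1]<-.1)&(P[...,0]>.1)&(P[...,0]<.7)).astype(np.uint8)
    w=cv2.morphologyEx(w,cv2.MORPH_CLOSE,np.ones((5,5)))
    c=max(cv2.findContours(w,0,1)[0],key=cv2.contourArea)
    r=cv2.boxPoints(cv2.minAreaRect(c)) if n=="top" else cv2.approxPolyDP(cv2.convexHull(c),8,True)[:,0]
    print(n,"tray px",r.round(1).tolist())
    hull=cv2.convexHull(c)[:,0]
    W=np.array([ray(n,*p,.02)[:2] for p in hull],np.float32)*1000
    print(" rect mm",cv2.minAreaRect(W))
    # caps: black, height .055-.09
    k=((hsv[...,2]<60)&(P[...,2]>.05)&(P[...,2]<.095)).astype(np.uint8)
    num,lab,st,ce=cv2.connectedComponentsWithStats(k)
    for i in range(1,num):
        if st[i,4]<12: continue
        q=P[lab==i]; print(" cap",ce[i].round(1),st[i].tolist(),"cloud",np.median(q,0).round(4),"ray z.070",ray(n,*ce[i],.070).round(4), "zmax",q[:,2].max().round(3))
E
```

```text
top tray px [[331.70001220703125, 196.8000030517578], [390.29998779296875, 170.39999389648438], [429.79998779296875, 257.8999938964844], [371.20001220703125, 284.3999938964844]]
 rect mm ((519.9672241210938, -282.0299072265625), (193.2445068359375, 134.13446044921875), 20.73698616027832)
 cap [222.3 158.9] [220, 157, 5, 5, 16] cloud [0.6586 0.0394 0.0776] ray z.070 [0.6608 0.0401 0.07  ] zmax 0.084
side tray px [[395, 298], [349, 383], [300, 383], [257, 353], [323, 261]]
 rect mm ((517.002197265625, -286.0370788574219), (199.30929565429688, 132.68157958984375), 20.705188751220703)
 cap [279.  151.2] [275, 145, 9, 12, 80] cloud [0.6595 0.0345 0.0713] ray z.070 [0.6609 0.0369 0.07  ] zmax 0.084
 cap [253.6 170.6] [249, 164, 10, 13, 88] cloud [0.5869 0.0157 0.0708] ray z.070 [0.5882 0.0172 0.07  ] zmax 0.085
 cap [197.9 208.4] [193, 202, 11, 13, 105] cloud [ 0.4546 -0.012   0.071 ] ray z.070 [ 0.4554 -0.01    0.07  ] zmax 0.084
```

```bash
cat > m.py <<'E'
from h import *
def caps(n,I,D,vt=75):
    P=cloud(n,D); g=I.max(2)
    k=((g<vt)&(P[...,2]>.045)&(P[...,2]<.1)&(P[...,1]<.1)&(P[...,1]>-.4)&(P[...,0]>.3)&(P[...,0]<.75)).astype(np.uint8)
    num,lab,st,ce=cv2.connectedComponentsWithStats(k)
    return [(ce[i],st[i,4]) for i in range(1,num) if st[i,4]>10]
def tri(a,b):
    Ps=[]
    for n in("top","side"):
        K,Rm,t=cam(n); Ps.append(K@np.c_[Rm,t])
    X=cv2.triangulatePoints(Ps[0],Ps[1],np.array(a,float).reshape(2,1),np.array(b,float).reshape(2,1)).ravel(); return X[:3]/X[3]
E
python3 - <<'E'
from m import *
L={}
for n in("top","side"):
    I=cv2.imread(f"pics/{n}0.png"); D=np.load(n+"0.npy")
    L[n]=sorted(caps(n,I,D,90),key=lambda c:c[0][1])
    for c,a in L[n]: print(n,c.round(1),a,ray(n,*c,.07).round(4))
for a,b in zip(L["top"],L["side"]): print("tri",tri(a[0],b[0]).round(4))
# visible white body below in side: column centers at body mid
I=cv2.imread("pics/top0.png"); cv2.imwrite("pics/top0z.png",cv2.resize(I[140:290,190:440],None,fx=3,fy=3,interpolation=cv2.INTER_CUBIC))
E
```

```text
top [222.3 158.4] 54 [0.6619 0.0401 0.07  ]
top [232.4 193.5] 49 [0.5894 0.0211 0.07  ]
top [247.8 260.4] 40 [ 0.457  -0.0058  0.07  ]
side [279.2 151.2] 103 [0.6612 0.0367 0.07  ]
side [253.8 170.4] 112 [0.5888 0.0175 0.07  ]
side [198.1 207.9] 135 [ 0.4561 -0.0093  0.07  ]
tri [0.6633 0.0401 0.0667]
tri [0.5906 0.021  0.0665]
tri [ 0.4574 -0.0059  0.0664]
```

View pics/top0z.png

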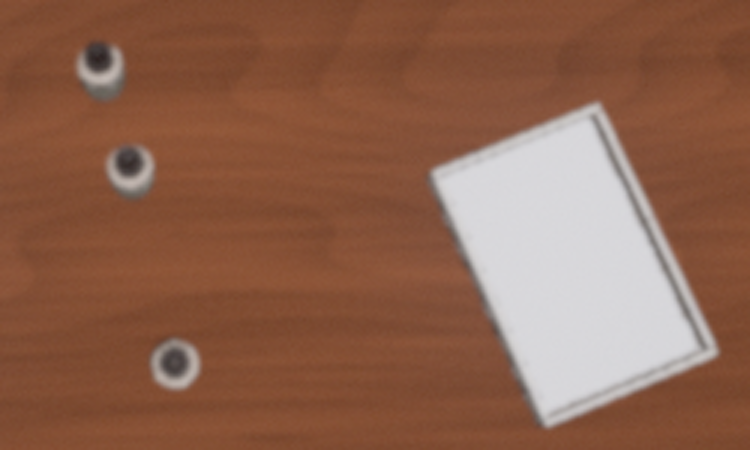

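Caps are at A≈(0.662,0.038), B≈(0.590,0.019) and C≈(0.457,-0.008). They triangulate to z≈0.067, against an expected 0.065–0.07. The tray is at (0.520,-0.282), measures 193x134 mm against 190x130, and its long axis is at 20.7°. I'll move above A in two legs.

```bash
cat > go.py <<'E'
import sys; from h import *
s=ctrl.get_state(); p=np.array(s["eef_pos"]); M=R.from_quat(s["tcp_rot"]).as_matrix()
tgt=np.array([float(a) for a in sys.argv[1:4]])
print("t",round(s["time"],2),"p",p.round(4),"open",round(s["opening"],3),"F",np.round(s["contact_force"],1),"j6",round(s["qpos"][5],2))
print("shift cm",((M.T@(tgt-p))*100).round(2),"tilt",np.round(M[:,1],4),"yaw z",np.degrees(np.arctan2(M[1,2],M[0,2])).round(2))
E
python3 go.py .662 .038 .231
```

```text
t 0.1 p [0.1489 0.6578 0.2301] open 0.998 F [-0.5  0.6  0.1] j6 -0.15
shift cm [ 6.374e+01 -1.000e-02 -4.911e+01] tilt [-8.e-04 -2.e-03 -1.e+00] yaw z 77.24
```

Emit:
play_rows(
  steps=[
    {"tx":5,"tz":-3.8,"claw":8.5},
    {"tx":8,"tz":-6},
    {"tx":11,"tz":-8.3},
    {"tx":14,"tz":-10.6},
    {"tx":17,"tz":-13},
    {"tx":20,"tz":-15.2},
    {"tx":23,"tz":-17.6},
    {"tx":26,"tz":-20},
    {"tx":29,"tz":-22.2},
    {"tx":32,"tz":-24.5},
    {"tx":35,"tz":-26.8},
    {"tx":38,"tz":-29.2},
  ],
  grip_force=30,
)

```text
invalid input at $.steps[0]: expected keys claw, tx, ty, tz, ax, ay, az
```

Emit:
play_rows(
  steps=[
    {"claw":8.5,"tx":16,"ty":0,"tz":-12.3,"ax":0,"ay":0,"az":0},
    {"claw":8.5,"tx":16,"ty":0,"tz":-12.3,"ax":0,"ay":0,"az":0},
    {"claw":8.5,"tx":16,"ty":0,"tz":-12.3,"ax":0,"ay":0,"az":0},
    {"claw":8.5,"tx":32,"ty":0,"tz":-24.6,"ax":0,"ay":0,"az":0},
    {"claw":8.5,"tx":32,"ty":0,"tz":-24.6,"ax":0,"ay":0,"az":0},
    {"claw":8.5,"tx":32,"ty":0,"tz":-24.6,"ax":0,"ay":0,"az":0},
    {"claw":8.5,"tx":32,"ty":0,"tz":-24.6,"ax":0,"ay":0,"az":0},
    {"claw":8.5,"tx":32,"ty":0,"tz":-24.6,"ax":0,"ay":0,"az":0},
    {"claw":8.5,"tx":32,"ty":0,"tz":-24.6,"ax":0,"ay":0,"az":0},
    {"claw":8.5,"tx":32,"ty":0,"tz":-24.6,"ax":0,"ay":0,"az":0},
    {"claw":8.5,"tx":32,"ty":0,"tz":-24.6,"ax":0,"ay":0,"az":0},
  ],
  grip_force=30,
)

```text
time: 1.02
eef_pos: [0.4096, 0.3438, 0.2309]
tcp_rot: [0.703, -0.08, 0.081, -0.702]
contact_force: [0.0, 1.4, -0.2]
opening: 0.988
```

```bash
python3 go.py .662 .038 .231
```

```text
t 1.02 p [0.4096 0.3438 0.2309] open 0.988 F [ 0.   1.4 -0.2] j6 -0.83
shift cm [ 31.51   0.07 -24.08] tilt [ 7.0e-04 -1.9e-03 -1.0e+00] yaw z 76.91
```

Emit:
play_rows(
  steps=[
    {"claw":8.5,"tx":31.6,"ty":0,"tz":-24.3,"ax":0,"ay":0,"az":0},
    {"claw":8.5,"tx":31.6,"ty":0,"tz":-24.3,"ax":0,"ay":0,"az":0},
    {"claw":8.5,"tx":31.6,"ty":0,"tz":-24.3,"ax":0,"ay":0,"az":0},
    {"claw":8.5,"tx":31.6,"ty":0,"tz":-24.3,"ax":0,"ay":0,"az":0},
    {"claw":8.5,"tx":31.6,"ty":0,"tz":-24.3,"ax":0,"ay":0,"az":0},
    {"claw":8.5,"tx":31.6,"ty":0,"tz":-24.3,"ax":0,"ay":0,"az":0},
    {"claw":8.5,"tx":31.6,"ty":0,"tz":-24.3,"ax":0,"ay":0,"az":0},
    {"claw":8.5,"tx":31.6,"ty":0,"tz":-24.3,"ax":0,"ay":0,"az":0},
    {"claw":8.5,"tx":31.6,"ty":0,"tz":-24.3,"ax":0,"ay":0,"az":0},
    {"claw":8.5,"tx":31.6,"ty":0,"tz":-24.3,"ax":0,"ay":0,"az":0},
    {"claw":8.5,"tx":31.6,"ty":0,"tz":-24.3,"ax":0,"ay":0,"az":0},
    {"claw":8.5,"tx":31.6,"ty":0,"tz":-24.3,"ax":0,"ay":0,"az":0},
  ],
)

```text
time: 2.02
eef_pos: [0.6614, 0.0403, 0.2302]
tcp_rot: [-0.702, 0.08, -0.079, 0.703]
contact_force: [-0.5, 0.1, 0.4]
opening: 0.992
```

```bash
python3 go.py .662 .038 .12
python3 - <<'E'
from h import *
I,D=cams.read_camera("side"); cv2.imwrite("pics/side1.png",I)
I,D=cams.read_camera("top"); cv2.imwrite("pics/top1.png",I)
E
```

```text
t 2.02 p [0.6614 0.0403 0.2302] open 0.992 F [-0.5  0.1  0.4] j6 -1.44
shift cm [ 0.13 11.02 -0.21] tilt [-1.9e-03  7.0e-04 -1.0e+00] yaw z 77.13
```

View pics/side1.png

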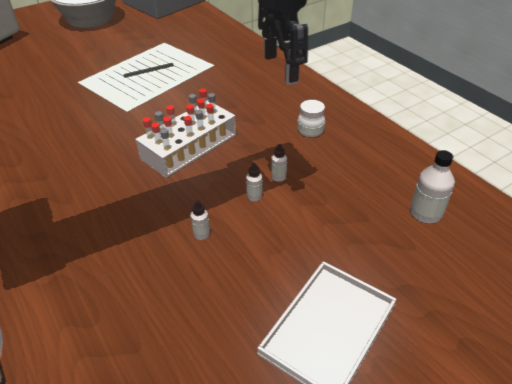

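The gripper is at about (285,50) in the side view, above bottle A at (279,165). I'll lower to z≈0.11 and look again.

Emit:
play_rows(
  steps=[
    {"claw":7.5,"tx":0.1,"ty":6,"tz":-0.2,"ax":0,"ay":0,"az":0},
    {"claw":7.5,"tx":0.1,"ty":9,"tz":-0.2,"ax":0,"ay":0,"az":0},
    {"claw":7.5,"tx":0.1,"ty":12,"tz":-0.2,"ax":0,"ay":0,"az":0},
    {"claw":7.5,"tx":0.1,"ty":12,"tz":-0.2,"ax":0,"ay":0,"az":0},
    {"claw":7.5,"tx":0.1,"ty":12,"tz":-0.2,"ax":0,"ay":0,"az":0},
    {"claw":7.5,"tx":0.1,"ty":12,"tz":-0.2,"ax":0,"ay":0,"az":0},
  ],
)

```text
time: 2.62
eef_pos: [0.6629, 0.0397, 0.114]
tcp_rot: [-0.703, 0.077, -0.079, 0.703]
contact_force: [0.8, -0.4, 0.8]
opening: 0.875
```

```bash
python3 go.py .662 .038 .019
python3 - <<'E'
from h import *
p=ctrl.get_state()["eef_pos"]
I,D=cams.read_camera("side"); q=proj("side",p); print(q)
cv2.drawMarker(I,tuple(int(a) for a in q),(0,255,0),0,6,1)
cv2.imwrite("pics/side2.png",cv2.resize(I[40:240,170:420],None,fx=3,fy=3,interpolation=cv2.INTER_CUBIC))
E
```

```text
t 2.62 p [0.6629 0.0397 0.114 ] open 0.875 F [ 0.8 -0.4  0.8] j6 -1.44
shift cm [-0.09  9.5  -0.19] tilt [ 3.4e-03 -2.0e-04 -1.0e+00] yaw z 77.32
[279.49964555 131.71164865]
```

View pics/side2.png

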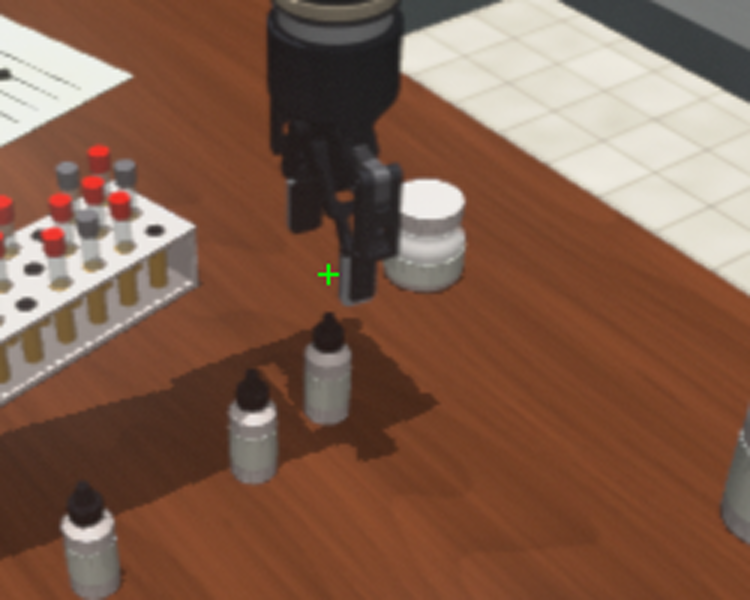

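The marker sits between the fingers, directly above A, and the paths are clear. I'll go down and grip.

Emit:
play_rows(
  steps=[
    {"claw":7.5,"tx":0,"ty":2.5,"tz":-0.1,"ax":0,"ay":0,"az":0},
    {"claw":7.5,"tx":0,"ty":5,"tz":-0.1,"ax":0,"ay":0,"az":0},
    {"claw":7.5,"tx":0,"ty":7,"tz":-0.1,"ax":0,"ay":0,"az":0},
    {"claw":7.5,"tx":0,"ty":8.5,"tz":-0.1,"ax":0,"ay":0,"az":0},
    {"claw":7.5,"tx":0,"ty":9.4,"tz":-0.1,"ax":0,"ay":0,"az":0},
    {"claw":7.5,"tx":0,"ty":9.4,"tz":-0.1,"ax":0,"ay":0,"az":0},
    {"claw":7.5,"tx":0,"ty":9.4,"tz":-0.1,"ax":0,"ay":0,"az":0},
  ],
)

```text
time: 3.25
eef_pos: [0.6627, 0.0377, 0.0187]
tcp_rot: [-0.703, 0.078, -0.079, 0.703]
contact_force: [0.7, 0.4, -0.2]
opening: 0.877
```

```bash
python3 go.py .662 .038 .019
python3 - <<'E'
from h import *
p=ctrl.get_state()["eef_pos"]
I,D=cams.read_camera("side"); 
cv2.imwrite("pics/side3.png",cv2.resize(I[60:230,170:380],None,fx=3.5,fy=3.5,interpolation=cv2.INTER_CUBIC))
E
```

```text
t 3.25 p [0.6627 0.0377 0.0187] open 0.877 F [ 0.7  0.4 -0.2] j6 -1.44
shift cm [-0.07 -0.03  0.01] tilt [ 2.e-03 -2.e-04 -1.e+00] yaw z 77.24
```

View pics/side3.png

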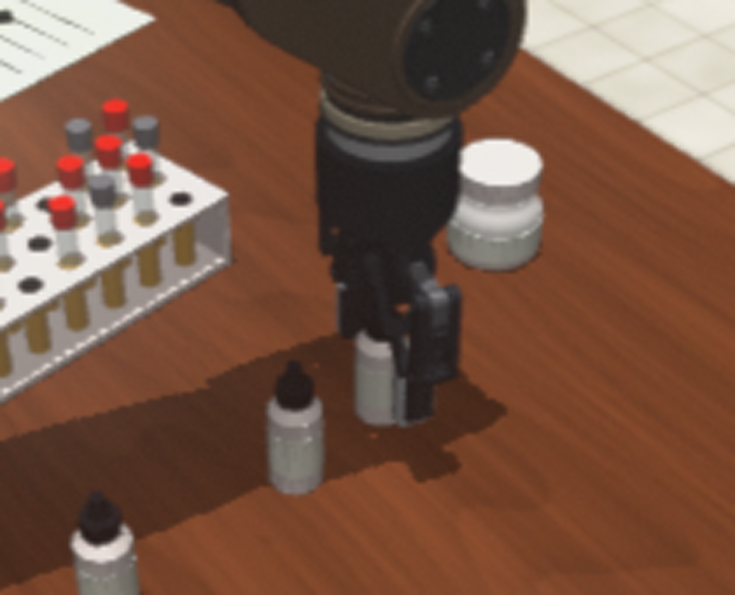

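Bottle A is between the fingers, so I'll close.

Emit:
play_rows(
  steps=[
    {"claw":5,"tx":0,"ty":0,"tz":0,"ax":0,"ay":0,"az":0},
    {"claw":4,"tx":0,"ty":0,"tz":0,"ax":0,"ay":0,"az":0},
    {"claw":3.5,"tx":0,"ty":0,"tz":0,"ax":0,"ay":0,"az":0},
    {"claw":3,"tx":0,"ty":0,"tz":0,"ax":0,"ay":0,"az":0},
    {"claw":2.5,"tx":0,"ty":0,"tz":0,"ax":0,"ay":0,"az":0},
    {"claw":2,"tx":0,"ty":0,"tz":0,"ax":0,"ay":0,"az":0},
    {"claw":2,"tx":0,"ty":0,"tz":0,"ax":0,"ay":0,"az":0},
    {"claw":2,"tx":0,"ty":0,"tz":0,"ax":0,"ay":0,"az":0},
  ],
  grip_force=30,
)

```text
time: 3.97
eef_pos: [0.6623, 0.0377, 0.0182]
tcp_rot: [-0.703, 0.078, -0.079, 0.703]
contact_force: [0.4, 0.2, 4.3]
opening: 0.339
```

```bash
python3 go.py .662 .038 .15
```

```text
t 3.97 p [0.6623 0.0377 0.0182] open 0.339 F [0.4 0.2 4.3] j6 -1.44
shift cm [ -0.02 -13.18   0.03] tilt [ 1.3e-03 -1.0e-04 -1.0e+00] yaw z 77.24
```

Emit:
play_rows(
  steps=[
    {"claw":2,"tx":0,"ty":-0.5,"tz":0,"ax":0,"ay":0,"az":0},
    {"claw":2,"tx":0,"ty":-2,"tz":0,"ax":0,"ay":0,"az":0},
    {"claw":2,"tx":0,"ty":-4,"tz":0,"ax":0,"ay":0,"az":0},
    {"claw":2,"tx":0,"ty":-6,"tz":0,"ax":0,"ay":0,"az":0},
    {"claw":2,"tx":0,"ty":-8,"tz":0,"ax":0,"ay":0,"az":0},
    {"claw":2,"tx":0,"ty":-10,"tz":0,"ax":0,"ay":0,"az":0},
    {"claw":2,"tx":0,"ty":-12,"tz":0,"ax":0,"ay":0,"az":0},
    {"claw":2,"tx":0,"ty":-13,"tz":0,"ax":0,"ay":0,"az":0},
    {"claw":2,"tx":0,"ty":-13,"tz":0,"ax":0,"ay":0,"az":0},
  ],
)

```text
time: 4.72
eef_pos: [0.6635, 0.0376, 0.1514]
tcp_rot: [-0.703, 0.076, -0.081, 0.703]
contact_force: [1.1, -0.2, -0.4]
opening: 0.343
```

```bash
python3 - <<'E'
from h import *
I,D=cams.read_camera("side")
cv2.imwrite("pics/side4.png",cv2.resize(I[20:230,170:380],None,fx=2.8,fy=2.8,interpolation=cv2.INTER_CUBIC))
I,D=cams.read_camera("top"); cv2.imwrite("pics/top4.png",I)
u=np.radians(20.7); e=np.array([np.cos(u),np.sin(u)])
c=np.array([.5195,-.2835])
print(c+.042*e,c-.042*e)
E
python3 go.py .559 -.268 .15
```

```text
[ 0.55878865 -0.26865406] [ 0.48021135 -0.29834594]
t 4.82 p [0.6614 0.0377 0.1472] open 0.342 F [-0.2 -0.2 -0.9] j6 -1.44
shift cm [ -3.23  -0.28 -32.08] tilt [-1.e-04 -0.e+00 -1.e+00] yaw z 77.23
```

View pics/side4.png

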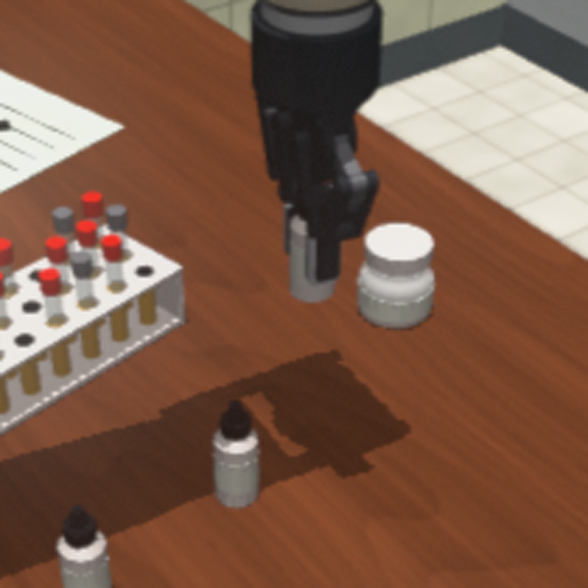

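View pics/top4.png

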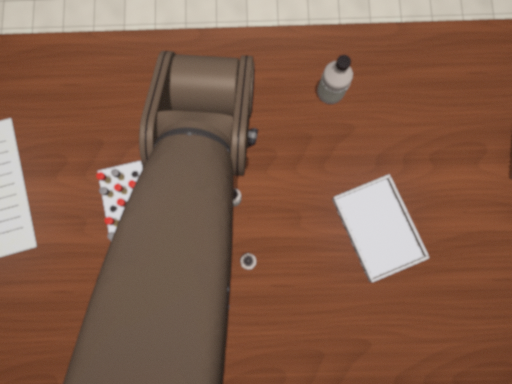

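Bottle A is held upright and clear of the bench, and B and C are undisturbed. I'll carry it over the tray.

Emit:
play_rows(
  steps=[
    {"claw":2,"tx":-0.2,"ty":0,"tz":-1.5,"ax":0,"ay":0,"az":0},
    {"claw":2,"tx":-0.4,"ty":0,"tz":-4,"ax":0,"ay":0,"az":0},
    {"claw":2,"tx":-0.7,"ty":0,"tz":-7,"ax":0,"ay":0,"az":0},
    {"claw":2,"tx":-1,"ty":0,"tz":-10.5,"ax":0,"ay":0,"az":0},
    {"claw":2,"tx":-1.4,"ty":0,"tz":-14,"ax":0,"ay":0,"az":0},
    {"claw":2,"tx":-1.7,"ty":0,"tz":-17.5,"ax":0,"ay":0,"az":0},
    {"claw":2,"tx":-2.1,"ty":0,"tz":-21,"ax":0,"ay":0,"az":0},
    {"claw":2,"tx":-2.5,"ty":0,"tz":-24.5,"ax":0,"ay":0,"az":0},
    {"claw":2,"tx":-2.8,"ty":0,"tz":-28,"ax":0,"ay":0,"az":0},
    {"claw":2,"tx":-3.1,"ty":0,"tz":-30.5,"ax":0,"ay":0,"az":0},
    {"claw":2,"tx":-3.2,"ty":0,"tz":-32,"ax":0,"ay":0,"az":0},
    {"claw":2,"tx":-3.2,"ty":0,"tz":-32,"ax":0,"ay":0,"az":0},
  ],
)

```text
time: 5.82
eef_pos: [0.5577, -0.2701, 0.1457]
tcp_rot: [-0.702, 0.081, -0.079, 0.703]
contact_force: [1.0, -0.0, -2.0]
opening: 0.344
```

```bash
python3 go.py .559 -.268 .04
```

```text
t 5.82 p [ 0.5577 -0.2701  0.1457] open 0.344 F [ 1. -0. -2.] j6 -1.96
shift cm [ 0.11 10.57  0.23] tilt [-2.4e-03  8.0e-04 -1.0e+00] yaw z 77.0
```

Emit:
play_rows(
  steps=[
    {"claw":2,"tx":0,"ty":1.5,"tz":0.1,"ax":0,"ay":0,"az":0},
    {"claw":2,"tx":0,"ty":4,"tz":0.1,"ax":0,"ay":0,"az":0},
    {"claw":2,"tx":0,"ty":7,"tz":0.1,"ax":0,"ay":0,"az":0},
    {"claw":2,"tx":0,"ty":9,"tz":0.1,"ax":0,"ay":0,"az":0},
    {"claw":2,"tx":0,"ty":10.5,"tz":0.1,"ax":0,"ay":0,"az":0},
    {"claw":2,"tx":0,"ty":10.5,"tz":0.1,"ax":0,"ay":0,"az":0},
    {"claw":2,"tx":0,"ty":10.5,"tz":0.1,"ax":0,"ay":0,"az":0},
  ],
)

```text
time: 6.4
eef_pos: [0.5592, -0.2646, 0.0407]
tcp_rot: [-0.702, 0.079, -0.077, 0.704]
contact_force: [-1.0, 0.7, 0.2]
opening: 0.34
```

```bash
python3 go.py .559 -.268 .0235
python3 - <<'E'
from h import *
I,D=cams.read_camera("side")
cv2.imwrite("pics/side5.png",cv2.resize(I[180:384,220:440],None,fx=2.9,fy=2.9,interpolation=cv2.INTER_CUBIC))
E
```

```text
t 6.4 p [ 0.5592 -0.2646  0.0407] open 0.34 F [-1.   0.7  0.2] j6 -1.96
shift cm [ 0.06  1.72 -0.34] tilt [-0.0031  0.0025 -1.    ] yaw z 77.3
```

View pics/side5.png

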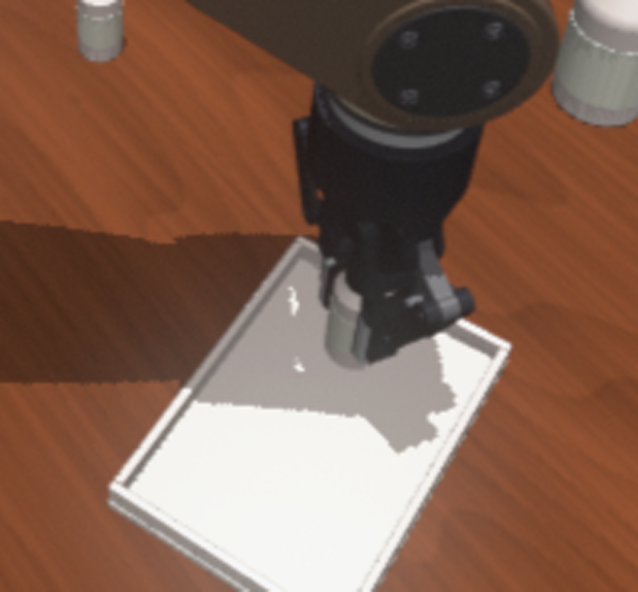

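Bottle A is inside the tray walls, with its base at about (350,360) in the zoom. I'll lower it slowly.

Emit:
play_rows(
  steps=[
    {"claw":2,"tx":0,"ty":0.5,"tz":-0.2,"ax":0,"ay":0,"az":0},
    {"claw":2,"tx":0,"ty":1,"tz":-0.2,"ax":0,"ay":0,"az":0},
    {"claw":2,"tx":0,"ty":1.3,"tz":-0.2,"ax":0,"ay":0,"az":0},
    {"claw":2,"tx":0,"ty":1.5,"tz":-0.2,"ax":0,"ay":0,"az":0},
    {"claw":2,"tx":0,"ty":1.5,"tz":-0.2,"ax":0,"ay":0,"az":0},
    {"claw":2,"tx":0,"ty":1.5,"tz":-0.2,"ax":0,"ay":0,"az":0},
  ],
)

```text
time: 6.95
eef_pos: [0.5595, -0.2683, 0.0273]
tcp_rot: [-0.703, 0.079, -0.079, 0.703]
contact_force: [-0.1, 0.3, -0.9]
opening: 0.34
```

```bash
python3 go.py .559 -.268 .0235
```

```text
t 6.95 p [ 0.5595 -0.2683  0.0273] open 0.34 F [-0.1  0.3 -0.9] j6 -1.96
shift cm [-0.05  0.38  0.02] tilt [-1.e-04  1.e-04 -1.e+00] yaw z 77.23
```

Not touching yet. I'll go down in 1 mm steps.

Emit:
play_rows(
  steps=[
    {"claw":2,"tx":0,"ty":0.1,"tz":0,"ax":0,"ay":0,"az":0},
    {"claw":2,"tx":0,"ty":0.2,"tz":0,"ax":0,"ay":0,"az":0},
    {"claw":2,"tx":0,"ty":0.2,"tz":0,"ax":0,"ay":0,"az":0},
    {"claw":2,"tx":0,"ty":0.2,"tz":0,"ax":0,"ay":0,"az":0},
  ],
)

```text
time: 7.28
eef_pos: [0.5595, -0.2683, 0.0253]
tcp_rot: [-0.703, 0.079, -0.079, 0.703]
contact_force: [0.9, -0.6, -0.2]
opening: 0.345
```

Emit:
play_rows(
  steps=[
    {"claw":2,"tx":0,"ty":0.1,"tz":0,"ax":0,"ay":0,"az":0},
    {"claw":2,"tx":0,"ty":0.1,"tz":0,"ax":0,"ay":0,"az":0},
    {"claw":2,"tx":0,"ty":0.1,"tz":0,"ax":0,"ay":0,"az":0},
  ],
)

```text
time: 7.53
eef_pos: [0.5595, -0.2682, 0.0243]
tcp_rot: [-0.703, 0.079, -0.079, 0.703]
contact_force: [-1.3, -0.4, 0.3]
opening: 0.34
```

Emit:
play_rows(
  steps=[
    {"claw":2,"tx":0,"ty":0.1,"tz":0,"ax":0,"ay":0,"az":0},
    {"claw":2,"tx":0,"ty":0.1,"tz":0,"ax":0,"ay":0,"az":0},
    {"claw":2,"tx":0,"ty":0.1,"tz":0,"ax":0,"ay":0,"az":0},
  ],
)

```text
time: 7.78
eef_pos: [0.5595, -0.2683, 0.0233]
tcp_rot: [-0.703, 0.079, -0.079, 0.703]
contact_force: [0.4, 0.5, -0.0]
opening: 0.342
```

Emit:
play_rows(
  steps=[
    {"claw":2,"tx":0,"ty":0.1,"tz":0,"ax":0,"ay":0,"az":0},
    {"claw":2,"tx":0,"ty":0.1,"tz":0,"ax":0,"ay":0,"az":0},
    {"claw":2,"tx":0,"ty":0.1,"tz":0,"ax":0,"ay":0,"az":0},
  ],
)

```text
time: 8.03
eef_pos: [0.5597, -0.2684, 0.0231]
tcp_rot: [0.703, -0.079, 0.079, -0.703]
contact_force: [-1.9, 0.1, 6.0]
opening: 0.342
```

That is contact, at 6 N upward. I'll open the jaws.

Emit:
play_rows(
  steps=[
    {"claw":3.2,"tx":0,"ty":0,"tz":0,"ax":0,"ay":0,"az":0},
    {"claw":3.6,"tx":0,"ty":0,"tz":0,"ax":0,"ay":0,"az":0},
    {"claw":4.2,"tx":0,"ty":0,"tz":0,"ax":0,"ay":0,"az":0},
    {"claw":5,"tx":0,"ty":0,"tz":0,"ax":0,"ay":0,"az":0},
    {"claw":5.5,"tx":0,"ty":0,"tz":0,"ax":0,"ay":0,"az":0},
    {"claw":5.5,"tx":0,"ty":0,"tz":0,"ax":0,"ay":0,"az":0},
    {"claw":5.5,"tx":0,"ty":0,"tz":0,"ax":0,"ay":0,"az":0},
  ],
)

```text
time: 8.62
eef_pos: [0.5595, -0.2683, 0.0222]
tcp_rot: [-0.703, 0.079, -0.079, 0.703]
contact_force: [-0.1, -0.1, -0.3]
opening: 0.642
```

```bash
python3 go.py .559 -.268 .15
python3 - <<'E'
from h import *
I,D=cams.read_camera("side")
cv2.imwrite("pics/side6.png",cv2.resize(I[180:384,220:440],None,fx=2.9,fy=2.9,interpolation=cv2.INTER_CUBIC))
E
```

```text
t 8.62 p [ 0.5595 -0.2683  0.0222] open 0.642 F [-0.1 -0.1 -0.3] j6 -1.96
shift cm [ -0.05 -12.78   0.02] tilt [-1.e-04  0.e+00 -1.e+00] yaw z 77.23
```

View pics/side6.png

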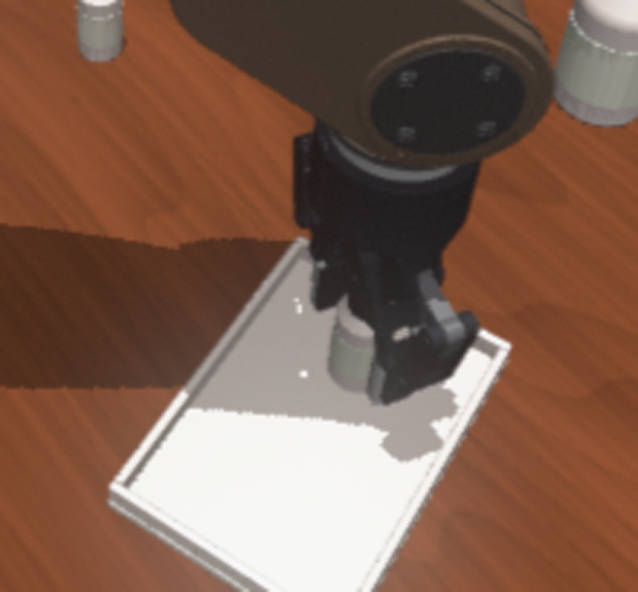

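It is released and upright, with the left finger clear. I'll lift straight up.

Emit:
play_rows(
  steps=[
    {"claw":5.5,"tx":0,"ty":-0.5,"tz":0,"ax":0,"ay":0,"az":0},
    {"claw":6.5,"tx":0,"ty":-2,"tz":0,"ax":0,"ay":0,"az":0},
    {"claw":7,"tx":0,"ty":-4,"tz":0,"ax":0,"ay":0,"az":0},
    {"claw":7.5,"tx":0,"ty":-7,"tz":0,"ax":0,"ay":0,"az":0},
    {"claw":7.5,"tx":0,"ty":-10,"tz":0,"ax":0,"ay":0,"az":0},
    {"claw":7.5,"tx":0,"ty":-13,"tz":0,"ax":0,"ay":0,"az":0},
    {"claw":7.5,"tx":0,"ty":-13,"tz":0,"ax":0,"ay":0,"az":0},
    {"claw":7.5,"tx":0,"ty":-13,"tz":0,"ax":0,"ay":0,"az":0},
  ],
)

```text
time: 9.33
eef_pos: [0.561, -0.2693, 0.1558]
tcp_rot: [0.704, -0.077, 0.081, -0.702]
contact_force: [0.8, 0.5, -0.0]
opening: 0.88
```

```bash
python3 go.py .457 -.0075 .15
python3 - <<'E'
from h import *
I,D=cams.read_camera("side")
cv2.imwrite("pics/side7.png",cv2.resize(I[130:384,180:440],None,fx=2.3,fy=2.3,interpolation=cv2.INTER_CUBIC))
E
```

```text
t 9.33 p [ 0.561  -0.2693  0.1558] open 0.88 F [ 0.8  0.5 -0. ] j6 -1.96
shift cm [-15.93   0.43  23.23] tilt [ 0.0052 -0.0036 -1.    ] yaw z 77.24
```

View pics/side7.png

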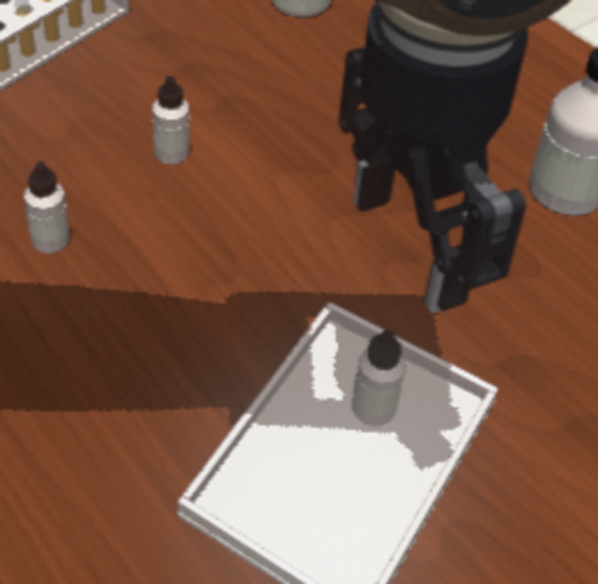

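Bottle A stands upright alone in the tray at (380,390) in the zoom. Next I'll go over C.

Emit:
play_rows(
  steps=[
    {"claw":7.5,"tx":-2,"ty":0,"tz":3,"ax":0,"ay":0,"az":0},
    {"claw":7.5,"tx":-4,"ty":0,"tz":6,"ax":0,"ay":0,"az":0},
    {"claw":7.5,"tx":-6,"ty":0,"tz":9,"ax":0,"ay":0,"az":0},
    {"claw":7.5,"tx":-8,"ty":0,"tz":12,"ax":0,"ay":0,"az":0},
    {"claw":7.5,"tx":-10,"ty":0,"tz":15,"ax":0,"ay":0,"az":0},
    {"claw":7.5,"tx":-12,"ty":0,"tz":18,"ax":0,"ay":0,"az":0},
    {"claw":7.5,"tx":-14,"ty":0,"tz":21,"ax":0,"ay":0,"az":0},
    {"claw":7.5,"tx":-15.8,"ty":0,"tz":23.2,"ax":0,"ay":0,"az":0},
    {"claw":7.5,"tx":-15.8,"ty":0,"tz":23.2,"ax":0,"ay":0,"az":0},
    {"claw":7.5,"tx":-15.8,"ty":0,"tz":23.2,"ax":0,"ay":0,"az":0},
    {"claw":7.5,"tx":-15.8,"ty":3,"tz":23.2,"ax":0,"ay":0,"az":0},
    {"claw":7.5,"tx":-15.8,"ty":3,"tz":23.2,"ax":0,"ay":0,"az":0},
  ],
)

```text
time: 10.38
eef_pos: [0.4538, -0.0072, 0.1178]
tcp_rot: [-0.702, 0.082, -0.076, 0.703]
contact_force: [-1.1, 0.2, -0.5]
opening: 0.878
```

```bash
python3 - <<'E'
from h import *
I,D=cams.read_camera("side"); p=ctrl.get_state()["eef_pos"]; q=proj("side",p); print(q)
cv2.drawMarker(I,tuple(int(a) for a in q),(0,255,0),0,6,1)
cv2.imwrite("pics/side8.png",cv2.resize(I[60:280,100:340],None,fx=2.5,fy=2.5,interpolation=cv2.INTER_CUBIC))
E
python3 go.py .457 -.0075 .019
```

```text
[193.73065427 186.55139981]
t 10.43 p [ 0.4544 -0.0073  0.1192] open 0.876 F [-0.7 -0.1  0.4] j6 -1.59
shift cm [ 0.34 10.02  0.04] tilt [-0.0077  0.0016 -1.    ] yaw z 77.18
```

View pics/side8.png

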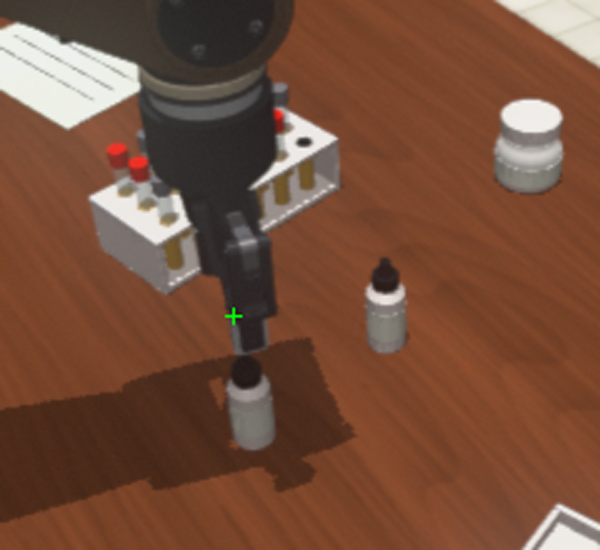

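The fingers straddle C, with its cap at (245,372) in the zoom below them. I'll go down.

Emit:
play_rows(
  steps=[
    {"claw":7.5,"tx":0,"ty":0,"tz":0,"ax":0,"ay":0,"az":0},
    {"claw":7.5,"tx":0,"ty":2,"tz":0,"ax":0,"ay":0,"az":0},
    {"claw":7.5,"tx":0,"ty":4,"tz":0,"ax":0,"ay":0,"az":0},
    {"claw":7.5,"tx":0,"ty":6,"tz":0,"ax":0,"ay":0,"az":0},
    {"claw":7.5,"tx":0,"ty":8,"tz":0,"ax":0,"ay":0,"az":0},
    {"claw":7.5,"tx":0,"ty":9.5,"tz":0,"ax":0,"ay":0,"az":0},
    {"claw":7.5,"tx":0,"ty":10.2,"tz":0,"ax":0,"ay":0,"az":0},
    {"claw":7.5,"tx":0,"ty":10.2,"tz":0,"ax":0,"ay":0,"az":0},
    {"claw":7.5,"tx":0,"ty":10.2,"tz":0,"ax":0,"ay":0,"az":0},
  ],
)

```text
time: 11.18
eef_pos: [0.4575, -0.0076, 0.0211]
tcp_rot: [0.703, -0.079, 0.079, -0.703]
contact_force: [-0.8, -0.8, 0.3]
opening: 0.878
```

```bash
python3 go.py .457 -.0075 .019
python3 - <<'E'
from h import *
I,D=cams.read_camera("side")
cv2.imwrite("pics/side9.png",cv2.resize(I[100:280,120:320],None,fx=3,fy=3,interpolation=cv2.INTER_CUBIC))
E
```

```text
t 11.18 p [ 0.4575 -0.0076  0.0211] open 0.878 F [-0.8 -0.8  0.3] j6 -1.59
shift cm [-0.05  0.21 -0.  ] tilt [ 8.e-04 -2.e-04 -1.e+00] yaw z 77.2
```

View pics/side9.png

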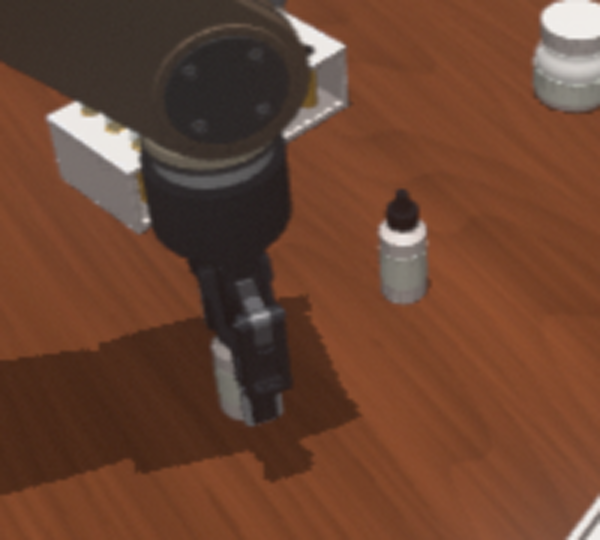

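C is between the fingers. I'll go 2 mm lower and close.

Emit:
play_rows(
  steps=[
    {"claw":5,"tx":0,"ty":0.2,"tz":0,"ax":0,"ay":0,"az":0},
    {"claw":4,"tx":0,"ty":0.2,"tz":0,"ax":0,"ay":0,"az":0},
    {"claw":3.5,"tx":0,"ty":0.2,"tz":0,"ax":0,"ay":0,"az":0},
    {"claw":3,"tx":0,"ty":0.2,"tz":0,"ax":0,"ay":0,"az":0},
    {"claw":2.5,"tx":0,"ty":0.2,"tz":0,"ax":0,"ay":0,"az":0},
    {"claw":2,"tx":0,"ty":0.2,"tz":0,"ax":0,"ay":0,"az":0},
    {"claw":2,"tx":0,"ty":0.2,"tz":0,"ax":0,"ay":0,"az":0},
    {"claw":2,"tx":0,"ty":0.2,"tz":0,"ax":0,"ay":0,"az":0},
  ],
  grip_force=30,
)

```text
time: 11.9
eef_pos: [0.4571, -0.0071, 0.0189]
tcp_rot: [0.703, -0.078, 0.079, -0.703]
contact_force: [-1.0, 0.8, 5.2]
opening: 0.344
```

Emit:
play_rows(
  steps=[
    {"claw":2,"tx":0,"ty":-0.5,"tz":0,"ax":0,"ay":0,"az":0},
    {"claw":2,"tx":0,"ty":-2,"tz":0,"ax":0,"ay":0,"az":0},
    {"claw":2,"tx":0,"ty":-4,"tz":0,"ax":0,"ay":0,"az":0},
    {"claw":2,"tx":0,"ty":-6,"tz":0,"ax":0,"ay":0,"az":0},
    {"claw":2,"tx":0,"ty":-8,"tz":0,"ax":0,"ay":0,"az":0},
    {"claw":2,"tx":0,"ty":-10,"tz":0,"ax":0,"ay":0,"az":0},
    {"claw":2,"tx":0,"ty":-12,"tz":0,"ax":0,"ay":0,"az":0},
    {"claw":2,"tx":0,"ty":-13,"tz":0,"ax":0,"ay":0,"az":0},
    {"claw":2,"tx":0,"ty":-13,"tz":0,"ax":0,"ay":0,"az":0},
    {"claw":2,"tx":0,"ty":-13,"tz":0,"ax":0,"ay":0,"az":0},
  ],
)

```text
time: 12.73
eef_pos: [0.4565, -0.0071, 0.148]
tcp_rot: [0.703, -0.079, 0.079, -0.703]
contact_force: [0.2, -0.0, -0.8]
opening: 0.342
```

```bash
python3 - <<'E'
from m import *
I,D=cams.read_camera("side"); S=I
cv2.imwrite("pics/side10.png",S)
I,D=cams.read_camera("top"); cv2.imwrite("pics/top10.png",I)
for c,a in caps("top",I,D,90): print(c.round(1),a,ray("top",*c,.072).round(4))
E
python3 go.py .480 -.298 .15
```

```text
[232.4 193.5] 49 [0.589  0.0211 0.072 ]
[378.7 204.1] 57 [ 0.5595 -0.2663  0.072 ]
t 12.83 p [ 0.4556 -0.0068  0.1466] open 0.34 F [-0.1  0.3 -0.9] j6 -1.59
shift cm [  8.82  -0.37 -27.86] tilt [-3.e-03  7.e-04 -1.e+00] yaw z 77.24
```

View pics/side10.png

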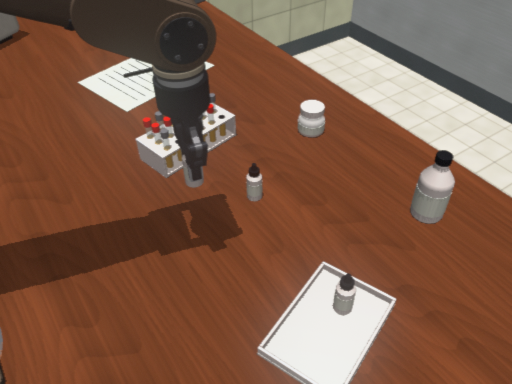

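View pics/top10.png

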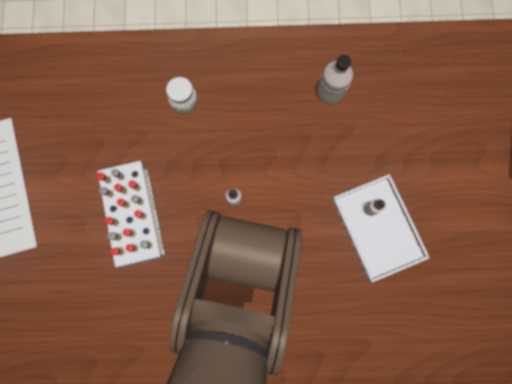

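C is held upright in the side view at (193,175). B hasn't moved, and A stands in the tray at about (0.5595,-0.267). I'll carry C to the other half of the tray.

Emit:
play_rows(
  steps=[
    {"claw":2,"tx":0.4,"ty":0,"tz":-1.3,"ax":0,"ay":0,"az":0},
    {"claw":2,"tx":1.1,"ty":0,"tz":-3.5,"ax":0,"ay":0,"az":0},
    {"claw":2,"tx":2,"ty":0,"tz":-6.3,"ax":0,"ay":0,"az":0},
    {"claw":2,"tx":3,"ty":0,"tz":-9.4,"ax":0,"ay":0,"az":0},
    {"claw":2,"tx":4,"ty":0,"tz":-12.6,"ax":0,"ay":0,"az":0},
    {"claw":2,"tx":5,"ty":0,"tz":-15.8,"ax":0,"ay":0,"az":0},
    {"claw":2,"tx":6,"ty":0,"tz":-19,"ax":0,"ay":0,"az":0},
    {"claw":2,"tx":7,"ty":0,"tz":-22.1,"ax":0,"ay":0,"az":0},
    {"claw":2,"tx":7.9,"ty":0,"tz":-25,"ax":0,"ay":0,"az":0},
    {"claw":2,"tx":8.5,"ty":0,"tz":-27,"ax":0,"ay":0,"az":0},
    {"claw":2,"tx":8.7,"ty":0,"tz":-27.8,"ax":0,"ay":0,"az":0},
    {"claw":2,"tx":8.7,"ty":0,"tz":-27.8,"ax":0,"ay":0,"az":0},
  ],
)

```text
time: 13.83
eef_pos: [0.4794, -0.2985, 0.1466]
tcp_rot: [-0.702, 0.08, -0.079, 0.703]
contact_force: [-0.6, 0.3, 0.4]
opening: 0.343
```

Emit:
play_rows(
  steps=[
    {"claw":2,"tx":0,"ty":0,"tz":0,"ax":0,"ay":0,"az":0},
    {"claw":2,"tx":0,"ty":1.5,"tz":0,"ax":0,"ay":0,"az":0},
    {"claw":2,"tx":0,"ty":4,"tz":0,"ax":0,"ay":0,"az":0},
    {"claw":2,"tx":0,"ty":7,"tz":0,"ax":0,"ay":0,"az":0},
    {"claw":2,"tx":0,"ty":9,"tz":0,"ax":0,"ay":0,"az":0},
    {"claw":2,"tx":0,"ty":10.5,"tz":0,"ax":0,"ay":0,"az":0},
    {"claw":2,"tx":0,"ty":10.5,"tz":0,"ax":0,"ay":0,"az":0},
    {"claw":2,"tx":0,"ty":10.5,"tz":0,"ax":0,"ay":0,"az":0},
  ],
)

```text
time: 14.5
eef_pos: [0.4795, -0.2953, 0.0424]
tcp_rot: [-0.702, 0.079, -0.077, 0.703]
contact_force: [0.8, -0.2, 0.5]
opening: 0.337
```

```bash
python3 go.py .480 -.298 .0235
python3 - <<'E'
from h import *
I,D=cams.read_camera("side")
cv2.imwrite("pics/side11.png",cv2.resize(I[180:384,220:440],None,fx=2.9,fy=2.9,interpolation=cv2.INTER_CUBIC))
E
```

```text
t 14.5 p [ 0.4795 -0.2953  0.0424] open 0.337 F [ 0.8 -0.2  0.5] j6 -2.08
shift cm [ 0.11  1.89 -0.25] tilt [-0.0022  0.0023 -1.    ] yaw z 77.32
```

View pics/side11.png

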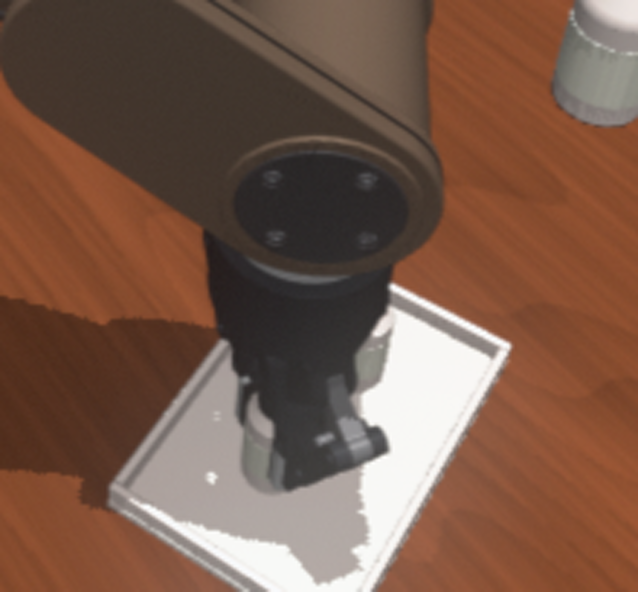

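C's base is at about (268,485) in the zoom, inside the walls, and A is still upright behind. I'll keep lowering.

Emit:
play_rows(
  steps=[
    {"claw":2,"tx":0,"ty":0.5,"tz":0,"ax":0,"ay":0,"az":0},
    {"claw":2,"tx":0,"ty":1,"tz":0,"ax":0,"ay":0,"az":0},
    {"claw":2,"tx":0,"ty":1.4,"tz":0,"ax":0,"ay":0,"az":0},
    {"claw":2,"tx":0,"ty":1.6,"tz":0,"ax":0,"ay":0,"az":0},
    {"claw":2,"tx":0,"ty":1.6,"tz":0,"ax":0,"ay":0,"az":0},
    {"claw":2,"tx":0,"ty":1.6,"tz":0,"ax":0,"ay":0,"az":0},
    {"claw":2,"tx":0,"ty":1.6,"tz":0,"ax":0,"ay":0,"az":0},
  ],
)

```text
time: 15.13
eef_pos: [0.4802, -0.2976, 0.0274]
tcp_rot: [0.703, -0.079, 0.079, -0.703]
contact_force: [-0.7, -0.0, -0.1]
opening: 0.342
```

Emit:
play_rows(
  steps=[
    {"claw":2,"tx":0,"ty":0.1,"tz":0,"ax":0,"ay":0,"az":0},
    {"claw":2,"tx":0,"ty":0.1,"tz":0,"ax":0,"ay":0,"az":0},
    {"claw":2,"tx":0,"ty":0.1,"tz":0,"ax":0,"ay":0,"az":0},
  ],
)

```text
time: 15.38
eef_pos: [0.4801, -0.2975, 0.0264]
tcp_rot: [0.703, -0.079, 0.079, -0.703]
contact_force: [0.3, 0.7, 0.3]
opening: 0.346
```

Emit:
play_rows(
  steps=[
    {"claw":2,"tx":0,"ty":0.1,"tz":0,"ax":0,"ay":0,"az":0},
    {"claw":2,"tx":0,"ty":0.2,"tz":0,"ax":0,"ay":0,"az":0},
    {"claw":2,"tx":0,"ty":0.2,"tz":0,"ax":0,"ay":0,"az":0},
    {"claw":2,"tx":0,"ty":0.2,"tz":0,"ax":0,"ay":0,"az":0},
  ],
)

```text
time: 15.72
eef_pos: [0.4801, -0.2974, 0.0242]
tcp_rot: [-0.703, 0.079, -0.079, 0.703]
contact_force: [0.1, -0.6, 0.2]
opening: 0.343
```

Emit:
play_rows(
  steps=[
    {"claw":2,"tx":0,"ty":0.05,"tz":0,"ax":0,"ay":0,"az":0},
    {"claw":2,"tx":0,"ty":0.05,"tz":0,"ax":0,"ay":0,"az":0},
    {"claw":2,"tx":0,"ty":0.05,"tz":0,"ax":0,"ay":0,"az":0},
  ],
)

```text
time: 15.97
eef_pos: [0.4802, -0.2975, 0.024]
tcp_rot: [0.703, -0.079, 0.079, -0.703]
contact_force: [0.0, 0.4, 0.9]
opening: 0.341
```

Contact is starting. I'll go 0.5 mm lower and release.

Emit:
play_rows(
  steps=[
    {"claw":2,"tx":0,"ty":0.05,"tz":0,"ax":0,"ay":0,"az":0},
    {"claw":2,"tx":0,"ty":0.05,"tz":0,"ax":0,"ay":0,"az":0},
    {"claw":2,"tx":0,"ty":0.05,"tz":0,"ax":0,"ay":0,"az":0},
  ],
)

```text
time: 16.22
eef_pos: [0.4803, -0.2975, 0.0239]
tcp_rot: [0.703, -0.079, 0.079, -0.703]
contact_force: [-1.4, 2.2, 4.2]
opening: 0.34
```

Emit:
play_rows(
  steps=[
    {"claw":3.2,"tx":0,"ty":0,"tz":0,"ax":0,"ay":0,"az":0},
    {"claw":3.6,"tx":0,"ty":0,"tz":0,"ax":0,"ay":0,"az":0},
    {"claw":4.2,"tx":0,"ty":0,"tz":0,"ax":0,"ay":0,"az":0},
    {"claw":5,"tx":0,"ty":0,"tz":0,"ax":0,"ay":0,"az":0},
    {"claw":5.5,"tx":0,"ty":0,"tz":0,"ax":0,"ay":0,"az":0},
    {"claw":5.5,"tx":0,"ty":0,"tz":0,"ax":0,"ay":0,"az":0},
    {"claw":5.5,"tx":0,"ty":0,"tz":0,"ax":0,"ay":0,"az":0},
  ],
)

```text
time: 16.8
eef_pos: [0.4801, -0.2974, 0.0232]
tcp_rot: [-0.703, 0.079, -0.079, 0.703]
contact_force: [0.7, 0.4, 1.4]
opening: 0.644
```

```bash
python3 go.py .480 -.298 .15
python3 - <<'E'
from h import *
I,D=cams.read_camera("side")
cv2.imwrite("pics/side12.png",cv2.resize(I[180:384,220:440],None,fx=2.9,fy=2.9,interpolation=cv2.INTER_CUBIC))
E
```

```text
t 16.8 p [ 0.4801 -0.2974  0.0232] open 0.644 F [0.7 0.4 1.4] j6 -2.08
shift cm [  0.   -12.68  -0.06] tilt [-1.e-04  0.e+00 -1.e+00] yaw z 77.24
```

View pics/side12.png

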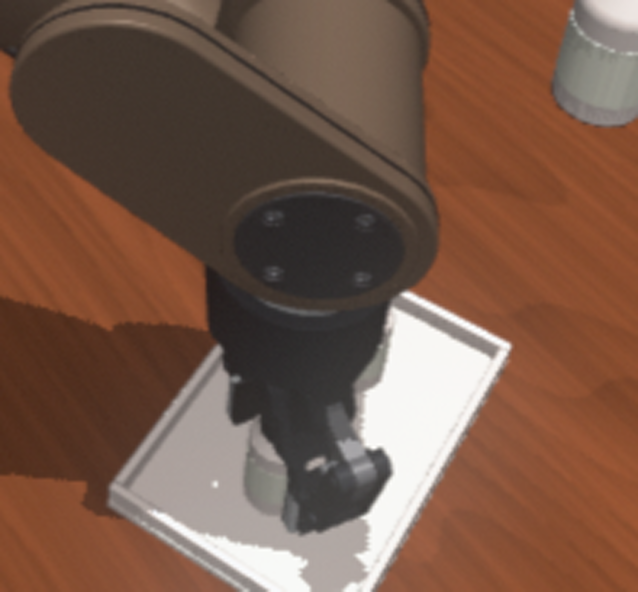

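C stands free between the opened fingers. I'll lift away, then move sideways for a clear view.

Emit:
play_rows(
  steps=[
    {"claw":5.5,"tx":0,"ty":-0.5,"tz":0,"ax":0,"ay":0,"az":0},
    {"claw":6,"tx":0,"ty":-2,"tz":0,"ax":0,"ay":0,"az":0},
    {"claw":6.5,"tx":0,"ty":-4,"tz":0,"ax":0,"ay":0,"az":0},
    {"claw":7,"tx":0,"ty":-7,"tz":0,"ax":0,"ay":0,"az":0},
    {"claw":7,"tx":0,"ty":-10,"tz":0,"ax":0,"ay":0,"az":0},
    {"claw":7,"tx":0,"ty":-13,"tz":0,"ax":0,"ay":0,"az":0},
    {"claw":7,"tx":0,"ty":-16,"tz":0,"ax":0,"ay":0,"az":0},
    {"claw":7,"tx":0,"ty":-16,"tz":0,"ax":0,"ay":0,"az":0},
    {"claw":7,"tx":0,"ty":-16,"tz":3,"ax":0,"ay":0,"az":0},
    {"claw":7,"tx":0,"ty":-16,"tz":7,"ax":0,"ay":0,"az":0},
    {"claw":7,"tx":0,"ty":-16,"tz":10,"ax":0,"ay":0,"az":0},
    {"claw":7,"tx":0,"ty":-16,"tz":14,"ax":0,"ay":0,"az":0},
  ],
)

```text
time: 17.85
eef_pos: [0.511, -0.1605, 0.1835]
tcp_rot: [0.703, -0.079, 0.079, -0.702]
contact_force: [1.0, -0.3, -0.0]
opening: 0.82
```

Emit:
play_rows(
  steps=[
    {"claw":7,"tx":0,"ty":0,"tz":2,"ax":0,"ay":0,"az":0},
    {"claw":7,"tx":0,"ty":0,"tz":4,"ax":0,"ay":0,"az":0},
    {"claw":7,"tx":0,"ty":0,"tz":4,"ax":0,"ay":0,"az":0},
    {"claw":7,"tx":0,"ty":0,"tz":4,"ax":0,"ay":0,"az":0},
    {"claw":7,"tx":0,"ty":0,"tz":4,"ax":0,"ay":0,"az":0},
    {"claw":7,"tx":0,"ty":0,"tz":4,"ax":0,"ay":0,"az":0},
  ],
)

```text
time: 18.35
eef_pos: [0.5197, -0.1229, 0.1834]
tcp_rot: [0.703, -0.079, 0.079, -0.703]
contact_force: [0.6, -0.6, 0.9]
opening: 0.822
```

```bash
python3 - <<'E'
from m import *
u=np.radians(20.7); Rz=np.array([[np.cos(u),np.sin(u)],[-np.sin(u),np.cos(u)]])
for n in("top","side"):
    I,D=cams.read_camera(n); cv2.imwrite(f"pics/{n}13.png",I)
    for c,a in caps(n,I,D,90):
        w=ray(n,*c,.073); print(n,c.round(1),a,w.round(4),"tray",(Rz@(w[:2]-[.5195,-.2835])).round(4))
print({k:np.round(v,3).tolist() for k,v in ctrl.get_state().items() if k in("time","dq","contact_force","eef_pos")})
E
```

```text
top [232.4 193.6] 46 [0.5886 0.0211 0.073 ] tray [0.1723 0.2605]
side [253.8 170.5] 112 [0.5869 0.0143 0.073 ] tray [0.1683 0.2548]
side [346.6 282. ] 171 [ 0.5593 -0.2696  0.073 ] tray [ 0.0421 -0.001 ]
side [316.7 324.6] 179 [ 0.4789 -0.299   0.073 ] tray [-0.0435 -0.0001]
{'time': 18.45, 'dq': [0.002, 0.002, 0.0, 0.001, 0.001, -0.0], 'eef_pos': [0.52, -0.123, 0.183], 'contact_force': [-0.077, 0.762, -0.449]}
```

View pics/side13.png

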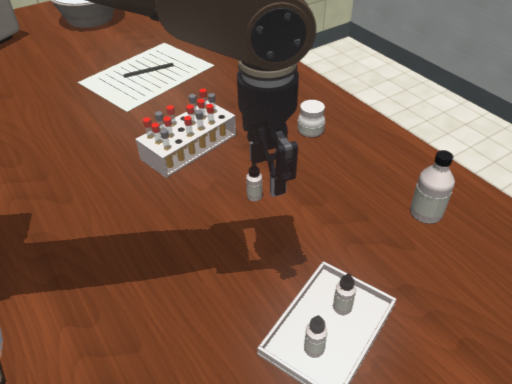

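View pics/top13.png

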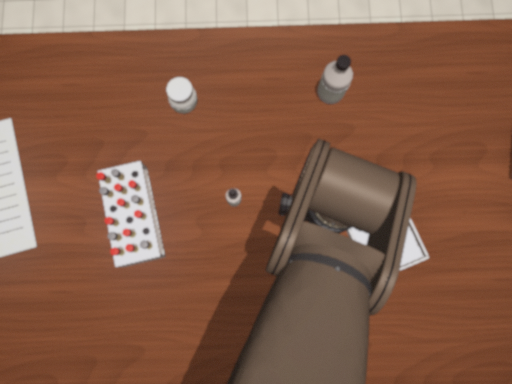

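Two bottles stand upright in the tray at (346,282) and (317,325), which is tray frame (0.042,-0.001) and (-0.044,0.000). B is unmoved at (254,170), same as at the start. The arm is clear and at rest, so I'll hand in.

```bash
python3 -c "
from plant import ctrl
print(ctrl.sign_off())"
```

```text
the job is handed in; nothing more can be done
None
```

I stood two of the bottles, the farthest and the nearest from the robot, upright in the tray and released both. The middle one stays where it was on the bench. I handed the job in at about 18.5 s.

- **In the tray:** the last side view shows both upright, at about (0.042, -0.001) and (-0.044, 0.000) m in the tray frame, well inside the limits.
- **Third bottle:** it is upright, and its cap is within 0.2 pixel of where it was at the start in both views.
- **Arm:** it was at rest and clear of everything at z ≈ 0.18 m, with wrist force readings only at noise level.
- **Disagreement:** the two cameras disagreed by about 3 to 4 mm in y, so I averaged them for the grasps.
- **Not checked:** in the last top view the arm hid the tray bottles, so the final position of the second one rests on the side view alone. The first was also seen from above earlier and agreed to about 3 mm.

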